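Set the damper collar and hang the guard door

TASK

Get the damper test stand ready for a run: first turn the detented collar on the leaning damper so that its orange tab rests at the red mark, and let go of it. Then take the yellow-framed guard door out of its wooden rack and lower it gently, without dropping it, so that both of its hinge knuckles sit fully down on the two brass hinge pins of the stand, with the door closed across the stand's front. Leave the other things on the bench where they are and do not lay the door down.

Things in the scene. Friction and masses are not known exactly. Their poses are not given: they have to be found in the camera images.
- stand: Fixed damper test stand. Origin at the bench surface under its middle; x points from its front (robot side) to its back, y to its left, z up. Grey base plate x -160 to 170, 240 mm wide, 12 mm thick; blue housing 122 mm high at the back (x 102 to 168). Front left: grey hinge post 20 x 20 mm at x -150, y 115, top at z 150. A hung door stands 160 mm in front of the collar.
- barrel: Fixed damper barrel, 44 mm in diameter, leaning 30 degrees from vertical, upper end towards the stand's front. Origin at the collar's centre on the barrel's axis (stand frame x 10, y 0, z 145 mm). Its z axis runs up along the barrel; its x axis (up and to the back) is the zero direction of the collar angle.
- stub_top (a point): Centre of the flat top of the barrel's stub, 43 mm in diameter, which passes through the collar (barrel frame z +30 mm; a small brass button on it reaches 34 mm).
- red_mark (a point): Outer end of the red mark, 62 mm from the barrel's axis at +0.25 rad. Below the collar lies a black scale flange, 42 mm in radius, top at barrel z -26 mm, with four marks reaching out to 62 mm (top at z -25): white at -0.75 rad, white at -0.25, red at +0.25 (wider), white at +0.75.
- collar (a joint): Angle of the collar about the barrel's z axis, rad; grows counter-clockwise seen from the upper end. The orange tab points along the barrel's x axis at 0. Detents at -0.75, -0.25, +0.25 (the red mark) and +0.75; about 0.2 N m to leave one; let go between two, it snaps to the nearer. Hard ends at -0.85 and 0.85. Starts at or near -0.75 or -0.25.
- tab_tip (a point): Outer end of the collar's orange tab (12 mm wide, 24 mm along the axis, reaching 48 mm from the axis). The collar is a grey knurled ring, outer diameter 60 to 62 mm, 36 mm long (barrel z -18 to +18). It can be gripped across its diameter, coming down along the barrel's axis, with the fingers clear of the tab.
- door: Loose guard door, about 0.35 kg, upright in the rack at first: clear panel in a yellow frame, 8 mm thick (x), y -80 to +65 mm, 130 high. Origin at its lower edge under the handle's middle; z up, y towards the hinge side. Handle: black block on the top edge, 14 thick (x), 60 wide (y), z 130 to 163; grip across x from above, e.g. at z 150.
- knuckle_low (a point): Centre of the lower end of the door's lower knuckle (door frame y 85, z 10 mm). Both knuckles are upright steel tubes, outer diameter 20, bore 13, length 25 mm.
- knuckle_high (a point): Centre of the lower end of the door's upper knuckle (door frame y 85, z 95 mm).
- free_edge (a point): Middle of the door's free edge, opposite the hinge side (door frame y -80, z 65 mm).
- pin_low (a point): Foot of the lower hinge pin, on its shoulder (stand frame x -150, y 85, z 45 mm). Both pins are upright brass, 10 mm in diameter, 21 mm long, tapered over the top 8 mm to 4.4 mm, one exactly above the other. Each shoulder is 20 mm wide, 10 mm thick and juts from the hinge post to 9 mm past the pin's axis.
- pin_high (a point): Foot of the upper hinge pin, on its shoulder (stand frame x -150, y 85, z 130 mm; shoulder's underside z 120). Bring the door in sideways from the front, 24 to 45 mm above its hung height, so that the lower knuckle passes between the shoulders; then lower it. Hung, its knuckles rest on the shoulders, its lower edge 35 mm above the bench.
- door_stop (a point): Where the free edge of a closed door comes (stand frame x -150, y -85, z 100). A grey stop post, 30 mm wide, up to z 122 mm stands 10 mm behind the closed door's middle plane there. Carry the door over it or round its front.
- rack: Fixed wooden parking rack, 90 x 200 x 12 mm base; origin at the bench surface under its middle, x across the door, y along it. Two pairs of cheeks, 40 mm high, hold the door upright in a slot 11 mm wide; the door's lower edge rests 12 mm above the bench, at the rack's origin.
- screwdriver: Bystander: blue screwdriver, 170 mm, lying on the stand's base plate right of the damper. Origin under its middle.
- spanner: Bystander: steel spanner, 190 mm, lying left of the stand.
- spray_can: Bystander: green spray can, 60 mm in diameter, 170 mm high, standing behind and left of the rack.
- jug: Bystander: clear plastic bottle, 90 mm in diameter, 220 mm high, right of the rack.
- funnel: Bystander: orange funnel standing on its wide mouth (100 mm), 110 mm high, behind the rack.
- bolt_tin: Bystander: steel bowl, 90 mm wide, 60 mm high, left of the stand's back.
- mallet: Bystander: mallet with a wooden handle, 220 mm, lying left of the stand, beyond the spanner.
Mind the look-alikes: they are no part of the job. Of the things shaped like the door, the clear one is meant.

How it is judged:
By the outcome, as a careful person would: the job done as asked, in the order asked, and still so for the second after the job is handed in, with the robot touching nothing.
It also fails if it takes over 69 s, if anything falls off the work surface, if the arm or the gripper's body presses on something with over 40 N, if the wrist force passes 120 N, or if a joint passes its speed limit or range.

ROBOT

A 7-joint arm with a two-finger parallel gripper is mounted at the origin on the work surface. World frame = base frame: x ahead of the robot, y to its left, z up, the work surface at z = 0. Lengths are in m, angles in rad, forces in N, time in s.
With the tool pointing down it reaches from about 0.4 to 0.85 m from the base axis. Payload 4.5 kg.
Tool frame: the origin (TCP) lies at the very end of the fingers, on their centre line; the grasp point (between the pads) lies 19 mm behind it; z points along the fingers, y is the direction in which the jaws open and shut (so a half turn about z gives the same grasp; the last joint's range is limited). The gripper opens to 88 mm and grips with 3 to 60 N. Pads are 18 mm wide; open, the fingers measure 123 mm over their backs; the gripper's body (75 mm by 187 mm) begins 45 mm behind the grasp point.
Start: joints at [-1.193, 0.689, -0.195, 1.565, 0.157, 0.902, -0.215], TCP at [0.211, 0.588, 0.239] pointing down, gripper open.
Joint ranges: [-3.01, 3.01], [-0.46, 2.08], [-1.47, 1.51], [0.13, 2.56], [-1, 4.14], [0.04, 2.09], [-2.66, 2.66]. Speed limits (rad/s): [2.57, 2.57, 3.14, 3.14, 3.14, 3.14, 3.14].

INTERFACE

Orientations are given as a unit quaternion [x, y, z, w].
In Python, from plant import telemetry, imaging, r gives the robot as it stands.
- The arm moves only by the shell command python3 -m creep 'ROWS' [FORCE]. ROWS is JSON, a list of rows, each a list of 5 numbers: the closure in counts, from 0 (fully open) to 255 (shut), then the shift along the tool's x, y, z in m, then the turn about the tool's z in degrees. In form: [[fingers, x, y, z, yaw], ...]. A call has 1 to 10 rows; each row is the pose to reach, as a shift and turn from the pose commanded when the call began, along the tool's axes at that moment; what a row does not reach only later rows make up. A row lasts 1/8 s, in which the tool goes at most 62.5 mm and 10.7 degrees, less where a joint would pass 70% of its speed; a pose out of reach is approached as far as the arm can. A call with a gripper value outside its range is refused whole. The fingers move at their own pace and stop on an object; FORCE is the grip in N (left out, the last holds). Time passes only in rows, so rows that repeat a pose let the fingers close. It gives the time, the measured TCP pose, the force and the opening at its end, in the units of the state.
- telemetry.get_state(): the state, without advancing time (a new reading comes with each control period).
- imaging.snapshot(name): name is "side" or "top"; returns a dict with "image" (420x560x3 uint8, blue, green, red), "camera_matrix" (3x3 intrinsics, pixels), "R" (3x3) and "t" (3): a world point X has camera coordinates R X + t. Camera axes: x right, y down, z forward; pixel columns grow to the right and rows downward; lengths in m; the calibration is good to about 2 mm. A picture is of the moment at which its call begins. There is no depth.
- r.finish_job(): hands the job in, once; it reports no verdict.
Trained networks look in a picture, given as the dict that the camera call returned (one of the last four; its "shot" number tells which), for a name from the list of things; names that differ only in an ending like _2 or _b are one class to them, and where a whole thing is asked for, a point or a joint stands for the part that bears it (a point fixed in the world has none). Each returns a list of dicts, best first, with "score" (0 to 1); they miss things now and then, are a little off and sometimes report something else, mostly with a low value. They report only what shows in the picture. A call takes as long as a camera call. They do not tell look-alikes from the thing itself.
- imaging.boxes_of(picture, target): "rect" ([left, top, right, bottom] in pixels, round what is visible of it).
- imaging.trace(picture, target): "pixels" (420x560 bool, what is visible of it) and "rect" ([left, top, right, bottom] in pixels, round what is visible of it).
- imaging.place_of(picture, target): "location" ([row, column] in pixels: a listed point, or the origin of a listed thing).
The state is a dict: "clock": time; "q": joint angles; "qd": joint speeds; "joint_torque": joint torques, N m; "tool_pos": TCP position; "eef_rot": TCP orientation; "contact_force": force on the tool from outside, world axes, zero at the start; "moment": the same for the moment, N m; "opening": opening from 0.0 (shut) to 1.0 (fully open).
Only numpy, scipy, OpenCV 4.12 (cv2) and the standard library are available. Lean on these libraries where they do the work, as an engineer would, in place of code of your own. Each camera call takes 0.05 s, during which the arm holds its last target.

## Working session

There is one attempt and no reset: what is moved stays moved. The work goes in short steps, Python scripts to look and compute and a shell command to move; the robot and the scene stay as the last step left them, time stands still between calls to the robot, and variables do not carry over. Pictures are saved under pics/ and viewed, and the job is handed in when it is done.

```bash
ls; mkdir -p pics; python3 - <<'E'
from plant import telemetry, imaging, r
import cv2
s=telemetry.get_state()
for k,v in s.items(): print(k,v)
for n in ("side","top"):
    p=imaging.snapshot(n); cv2.imwrite(f"pics/a_{n}.png",p["image"]); print(n,p["shot"],p["camera_matrix"],p["R"],p["t"])
    for t in ["stand","barrel","stub_top","red_mark","tab_tip","door","knuckle_low","knuckle_high","free_edge","pin_low","pin_high","door_stop","rack"]:
        print(t,[(round(d["score"],2),[round(float(x)) for x in d["location"]]) for d in imaging.place_of(p,t)])
E
```

```text
pics
clock 0.0
q [-1.19321198  0.68997943 -0.19451273  1.56636393  0.15731008  0.90250021
 -0.21509413]
qd [ 1.52616272e-03 -3.52782169e-05  8.78567127e-04 -1.37267296e-03
  1.99731873e-04  5.44838102e-04  1.55795511e-03]
joint_torque [ 9.30068527e-04 -5.27570450e+01 -1.26661364e+00 -1.53426594e+01
 -5.26714220e-02  6.46336761e-03  1.61907756e-04]
tool_pos [0.21049121 0.58780341 0.23790755]
eef_rot [ 1.70998588e-01  9.85270836e-01 -9.24925030e-04 -8.68611391e-05]
contact_force [0.09217337 0.10901914 0.06479525]
moment [ 0.02757487 -0.02986373  0.00651552]
opening 1.001209504197038
side 1 [[508.61261155   0.         288.00584119]
 [  0.         508.61261155 207.98914373]
 [  0.           0.           1.        ]] [[-0.84947141 -0.52743031 -0.01468293]
 [-0.25974302  0.44223668 -0.85846391]
 [ 0.45927322 -0.72542676 -0.51266376]] [0.40023531 0.2601234  1.53134263]
stand [(0.73, [249, 223])]
barrel [(0.55, [216, 214])]
stub_top [(0.74, [211, 219])]
red_mark [(0.83, [211, 198])]
tab_tip [(0.44, [202, 209])]
door [(0.94, [200, 325]), (0.89, [224, 351]), (0.79, [209, 403]), (0.71, [210, 31
[... 552 characters left out ...]
81243 -0.99791352]] [-0.00569708  0.48528041  1.53205087]
stand [(0.63, [149, 242])]
barrel [(0.71, [137, 235]), (0.44, [199, 430])]
stub_top [(0.61, [141, 232])]
red_mark [(0.75, [110, 229]), (0.52, [154, 267])]
tab_tip [(0.68, [117, 237]), (0.61, [151, 242])]
door [(0.92, [194, 399]), (0.72, [288, 443]), (0.67, [254, 370])]
knuckle_low [(0.89, [266, 416]), (0.77, [280, 353]), (0.72, [193, 368])]
knuckle_high [(0.98, [190, 370]), (0.78, [275, 425]), (0.76, [280, 358]), (0.65, [196, 396])]
free_edge [(0.96, [198, 427]), (0.88, [307, 479]), (0.7, [227, 384])]
pin_low [(0.72, [196, 208])]
pin_high [(0.93, [194, 200]), (0.66, [109, 227])]
door_stop [(0.69, [193, 266])]
rack [(0.81, [197, 397])]
```

View pics/a_side.png

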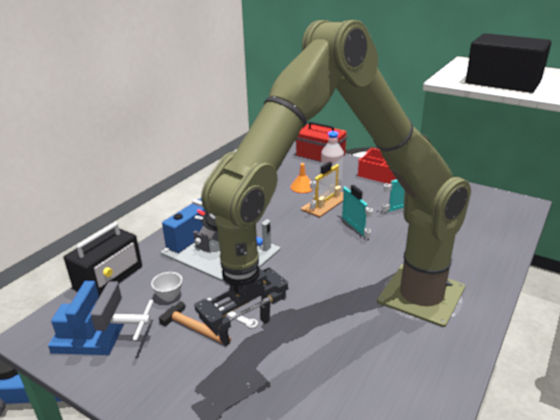

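View pics/a_top.png

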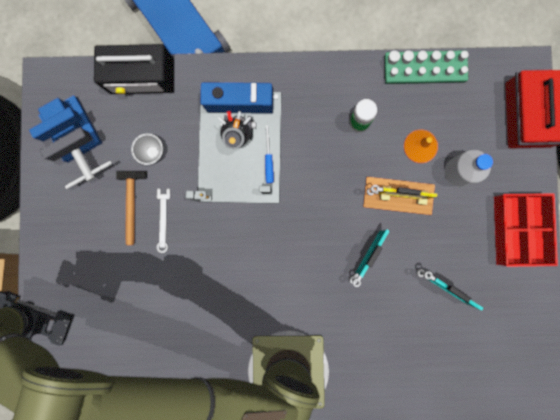

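```bash
python3 - <<'E'
import cv2
a=cv2.imread("pics/a_top.png"); b=cv2.imread("pics/a_side.png")
cv2.imwrite("pics/c1.png",cv2.resize(a[80:230,170:320],None,fx=4,fy=4,interpolation=cv2.INTER_CUBIC))
cv2.imwrite("pics/c2.png",cv2.resize(b[130:290,150:300],None,fx=3.7,fy=3.7,interpolation=cv2.INTER_CUBIC))
cv2.imwrite("pics/c3.png",cv2.resize(a[170:320,330:500],None,fx=4,fy=4,interpolation=cv2.INTER_CUBIC))
cv2.imwrite("pics/c4.png",cv2.resize(b[130:270,280:430],None,fx=4,fy=4,interpolation=cv2.INTER_CUBIC))
E
```

```text
(no output)
```

View pics/c1.png

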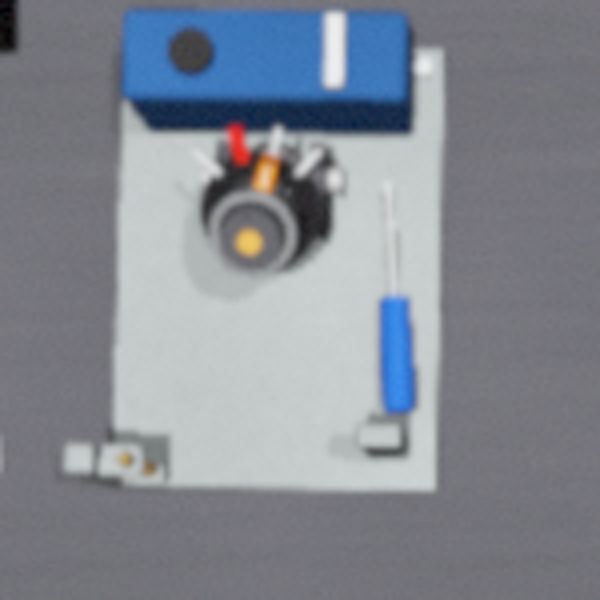

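View pics/c2.png

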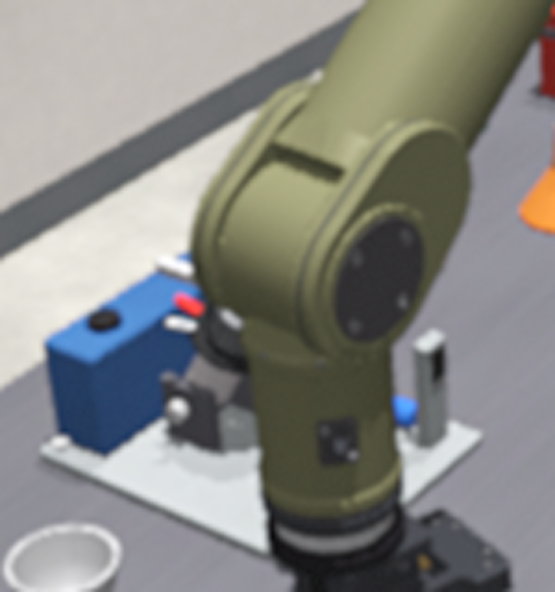

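View pics/c3.png

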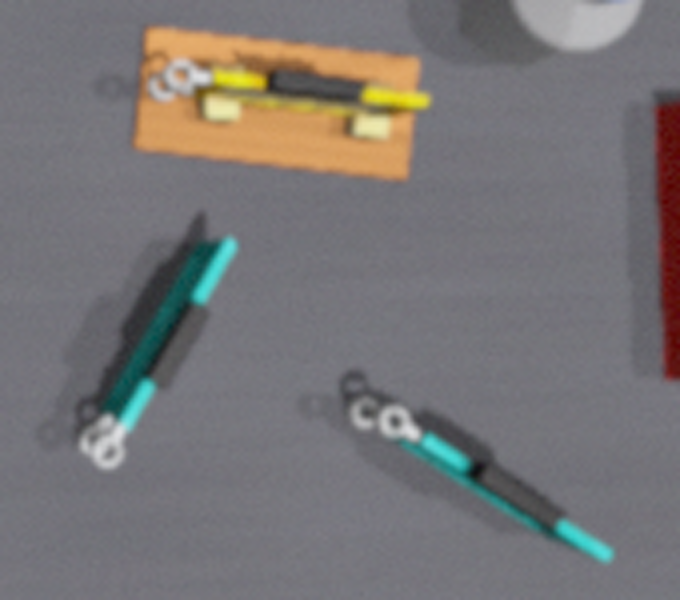

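View pics/c4.png

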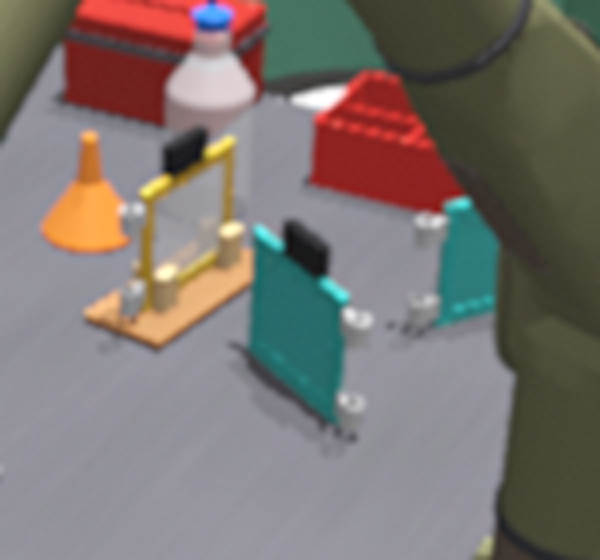

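Candidates shaped like the door: the yellow-framed clear one in the wooden rack (top col 400,row 192; side 326,185), a teal one at top (370,256) and another at top (450,287). The yellow-framed one is chosen, and the close crop confirms a clear panel, a yellow frame and the wooden rack. The collar tab (top 236,122) is near the white −0.25 mark, and the red mark is at (229,112). Next I'll fit the poses.

```bash
cat > h.py <<'E'
import numpy as np, cv2
from scipy.optimize import least_squares
from scipy.spatial.transform import Rotation as Ro
def proj(p,X):
    c=np.atleast_2d(X)@p["R"].T+p["t"]; u=c@p["camera_matrix"].T
    return u[:,:2]/u[:,2:]
def T2(pose,X):
    x,y,a=pose; X=np.atleast_2d(X).astype(float)/1000
    R=Ro.from_euler('z',a).as_matrix(); return X@R.T+[x,y,0]
def fit(obs,x0,loss='soft_l1'):
    # obs: list of (pic,[X mm],[u,v])
    f=lambda q: np.concatenate([(proj(p,T2(q,X))[0]-uv) for p,X,uv in obs])
    s=least_squares(f,x0,loss=loss,x_scale=[.01,.01,.1]); return s.x, f(s.x).reshape(-1,2)
def back(p,uv,z):
    K=p["camera_matrix"]; d=p["R"].T@np.linalg.solve(K,[uv[0],uv[1],1]); c=-p["R"].T@p["t"]
    return c+d*(z-c[2])/d[2]
def barrel(r,th,z): # mm barrel -> stand
    s,c=.5,np.sqrt(.75); zb=np.array([-s,0,c]); xb=np.array([c,0,s]); yb=np.array([0,1,0])
    return np.array([10,0,145])+r*(np.cos(th)*xb+np.sin(th)*yb)+z*zb
E
python3 - <<'E'
from h import *
from plant import imaging
import pickle
p=imaging.snapshot("top"); s=imaging.snapshot("side")
pickle.dump((p,s),open("cal.pkl","wb"))
print("cam",-p["R"].T@p["t"],-s["R"].T@s["t"])
c=lambda u,v:np.array([(u+.5)/4-.5+170,(v+.5)/4-.5+80])
c2=lambda u,v:np.array([(u+.5)/3.7-.5+150,(v+.5)/3.7-.5+130])
obs=[(p,[-160,120,12],c(113,484)),(p,[-160,-120,12],c(435,491)),(p,[170,-120,12],c(443,47)),
(p,[-150,115,150],c(77,458)),(p,[-150,85,151],c(124,459)),(p,[-150,85,66],c(150,468)),(p,barrel(0,0,34),c(249,242)),
(p,barrel(62,.25,-25),c(235,125)),(p,barrel(62,-.25,-25),c(280,127)),(p,barrel(62,.75,-25),c(194,152)),(p,barrel(62,-.75,-25),c(325,149)),
(s,[-160,-120,12],c2(482,436)),(s,[170,120,12],c2(42,450)),(s,barrel(62,.25,-25),c2(176,298))]
for o in (obs[:11],obs):
    q,e=fit(o,[.6,.1,0]); print(q,np.degrees(q[2])); print(e.round(1).tolist())
# collar angle
tip=c(270,158); print([ (th,proj(p,T2(q,barrel(48,th,0)))[0].round(1), proj(p,T2(q,barrel(48,th,12)))[0].round(1)) for th in(-.75,-.25,0,.25)],tip)
cd=lambda u,v:np.array([(u+.5)/4-.5+330,(v+.5)/4-.5+170])
ds=lambda u,v:np.array([(u+.5)/4-.5+280,(v+.5)/4-.5+130])
# rack/door: knuckles upper end z 12+95+25=132 & lower upper end 12+35=47; door shift
D=[(p,[0,85,132],cd(183,76)),(p,[0,85,47],cd(160,84)),(p,[0,0,175],cd(317,86)),(p,[0,65,142],cd(213,76)),(p,[0,-80,142],cd(430,100)),
(s,[0,-80,142],ds(233,145)),(s,[0,0,175],ds(184,147)),(s,[0,85,132],ds(131,206)),(s,[0,85,47],ds(133,285))]
for o in (D[:5],D):
    q,e=fit(o,[.5,-.25,0]); print("door",q,np.degrees(q[2])); print(e.round(1).tolist())
E
```

```text
cam [ 0.39061318 -0.04485777  1.55824212] [-0.29575096  1.20693704  1.01424705]
[ 0.6546624   0.13310801 -0.02836956] -1.625455941949245
[[-0.2, 0.4], [0.5, -0.3], [0.3, 0.2], [0.7, -0.2], [0.0, -0.3], [-0.8, -0.2], [0.3, -0.0], [-0.2, 0.7], [-0.2, 0.3], [0.4, -0.8], [-1.3, 0.2]]
[ 0.65451529  0.13334661 -0.02839041] -1.6266509130338147
[[-0.3, 0.4], [0.4, -0.2], [0.2, 0.3], [0.6, -0.1], [-0.1, -0.3], [-0.9, -0.2], [0.2, 0.0], [-0.3, 0.8], [-0.2, 0.4], [0.4, -0.8], [-1.4, 0.3], [0.3, -1.4], [-1.0, -0.6], [0.4, -1.0]]
[(-0.75, array([245.2, 123.6]), array([244.7, 125. ])), (-0.25, array([237.3, 119.4]), array([236.7, 120.8])), (0, array([232.8, 118.8]), array([232.3, 120.2])), (0.25, array([228.4, 119.3]), array([227.8, 120.7]))] [237.125 119.125]
door [ 0.50602513 -0.33150764 -0.12766628] -7.314738919191394
[[-0.6, -0.3], [1.0, 0.4], [0.5, -0.6], [-0.2, 0.2], [-0.4, 0.2]]
door [ 0.50569101 -0.33153285 -0.1303419 ] -7.468040904010577
[[-0.6, -0.2], [1.0, 0.4], [0.5, -0.5], [-0.2, 0.3], [-0.4, 0.5], [-0.1, -2.0], [0.4, -3.0], [-0.1, 0.7], [-0.8, 0.8]]
```

```bash
cat >> h.py <<'E'
ST=[.6545,.1333,-.0284]; DR=[.5058,-.3315,-.129]
def goto(s,target,yang):
    """print shift in tool axes + tool yaw deg to reach world target with tool y at angle yang (deg, mod 180)"""
    R=Ro.from_quat(s["eef_rot"]).as_matrix(); d=R.T@(np.array(target)-s["tool_pos"])
    cur=np.degrees(np.arctan2(R[1,1],R[0,1])); a=(yang-cur+180)%360-180
    print("tcp",s["tool_pos"].round(4),"yang",cur.round(1),"zdir",R[:,2].round(3),"shift",d.round(4),"yaw",round(-a,2),"F",np.round(s["contact_force"],1),"open",round(s["opening"]*88,1),"t",round(s["clock"],2),"q",np.round(s["q"],2))
E
python3 - <<'E'
from h import *
from plant import telemetry
s=telemetry.get_state()
t=T2(ST,[48,-10.4,255])[0]; print(t); goto(s,t,90-1.63)
E
```

```text
[0.70218532 0.12154118 0.255     ]
tcp [0.2107 0.5884 0.2387] yang 70.3 zdir [ 0. -0. -1.] shift [-0.6201 -0.2739 -0.0163] yaw -18.07 F [ 0.2 -0.5 -0.6] open 87.6 t 1.5 q [-1.19  0.69 -0.19  1.57  0.16  0.9  -0.22]
```

```bash
python3 -m creep '[[0,-0.03,-0.013,-0.016,-3],[0,-0.085,-0.037,-0.016,-6],[0,-0.14,-0.062,-0.016,-9],[0,-0.195,-0.086,-0.016,-12],[60,-0.25,-0.11,-0.016,-15],[120,-0.305,-0.135,-0.016,-18],[168,-0.36,-0.159,-0.016,-18],[168,-0.415,-0.183,-0.016,-18],[168,-0.47,-0.208,-0.016,-18],[168,-0.525,-0.232,-0.016,-18]]' 20; python3 - <<'E'
from h import *
from plant import telemetry
s=telemetry.get_state()
t=T2(ST,[48,-10.4,255])[0]; goto(s,t,90-1.63)
E
```

```text
clock: 2.75
tool_pos: [0.6281, 0.1915, 0.2549]
eef_rot: [0.015, 1.0, 0.0, 0.0]
contact_force: [0.7, -0.3, 0.6]
opening: 0.354
tcp [0.6281 0.1915 0.2549] yang 88.3 zdir [ 0.  0. -1.] shift [-0.0762 -0.0677 -0.0001] yaw -0.07 F [ 0.7 -0.3  0.6] open 31.2 t 2.75 q [-0.19  0.73 -0.33  1.44  0.26  1.02  0.96]
```

```bash
python3 -m creep '[[168,-0.038,-0.034,0,0],[168,-0.0762,-0.0677,0,0],[168,-0.0762,-0.0677,0.02,0],[168,-0.0762,-0.0677,0.04,0],[168,-0.0762,-0.0677,0.04,0]]'; python3 - <<'E'
from h import *
from plant import telemetry,imaging
s=telemetry.get_state()
t=T2(ST,[48,-10.4,160])[0]; goto(s,t,90-1.63)
for n in("top","side"):
    p=imaging.snapshot(n);im=p["image"]; 
    c=im[80:230,170:320] if n=="top" else im[130:290,140:300]
    cv2.imwrite(f"pics/d_{n}.png",cv2.resize(c,None,fx=3.7,fy=3.7,interpolation=cv2.INTER_CUBIC))
E
```

```text
clock: 3.38
tool_pos: [0.6997, 0.1227, 0.2128]
eef_rot: [0.015, 1.0, -0.001, -0.002]
contact_force: [0.4, 0.1, 0.4]
opening: 0.343
tcp [0.6997 0.1227 0.2128] yang 88.3 zdir [-0.004 -0.001 -1.   ] shift [-0.0027 -0.001   0.0528] yaw -0.07 F [0.4 0.1 0.4] open 30.2 t 3.38 q [-0.09  0.85 -0.32  1.29  0.28  1.05  1.09]
```

View pics/d_side.png

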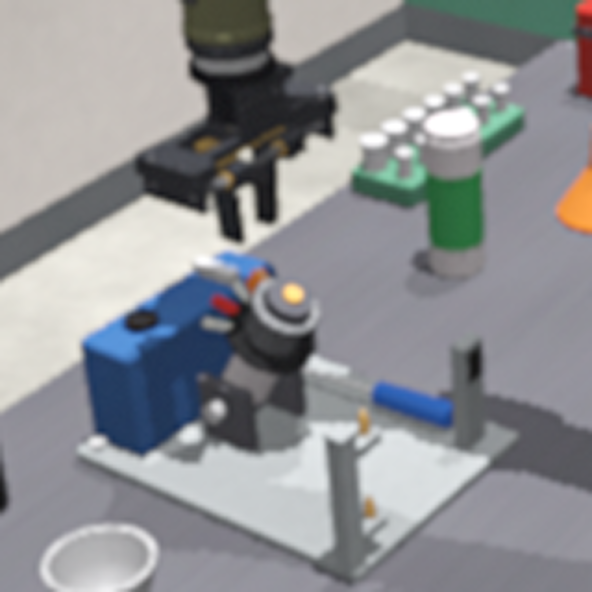

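View pics/d_top.png

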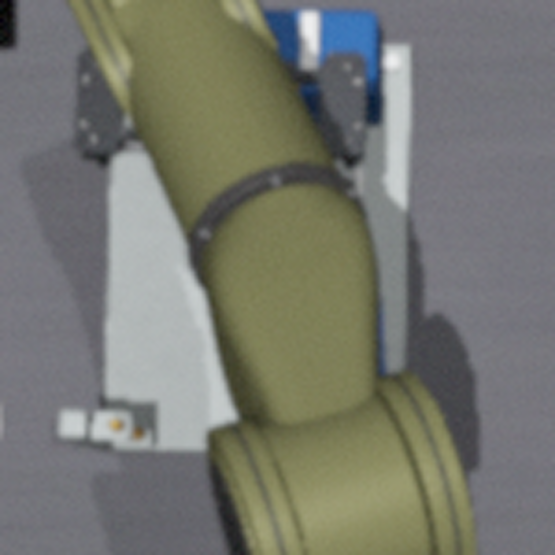

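```bash
python3 -m creep '[[168,-0.0025,-0.001,0.02,0],[168,-0.0025,-0.001,0.04,0],[168,-0.0025,-0.001,0.053,0],[168,-0.0025,-0.001,0.053,0],[168,-0.0025,-0.001,0.053,0]]'; python3 - <<'E'
from h import *
from plant import telemetry,imaging
s=telemetry.get_state()
t=T2(ST,[48,15.3,160])[0]; goto(s,t,90-1.63)
p=imaging.snapshot("side");im=p["image"]
cv2.imwrite("pics/e.png",cv2.resize(im[150:240,170:270],None,fx=6,fy=6,interpolation=cv2.INTER_CUBIC))
E
```

```text
clock: 4.1
tool_pos: [0.7039, 0.1223, 0.1623]
eef_rot: [0.015, 1.0, 0.0, 0.001]
contact_force: [-0.3, -0.3, 0.4]
opening: 0.341
tcp [0.7039 0.1223 0.1623] yang 88.3 zdir [ 0.001  0.    -1.   ] shift [0.0017 0.0249 0.0023] yaw -0.07 F [-0.3 -0.3  0.4] open 30.0 t 4.1 q [-0.09  0.91 -0.31  1.32  0.3   0.95  1.08]
```

View pics/e.png

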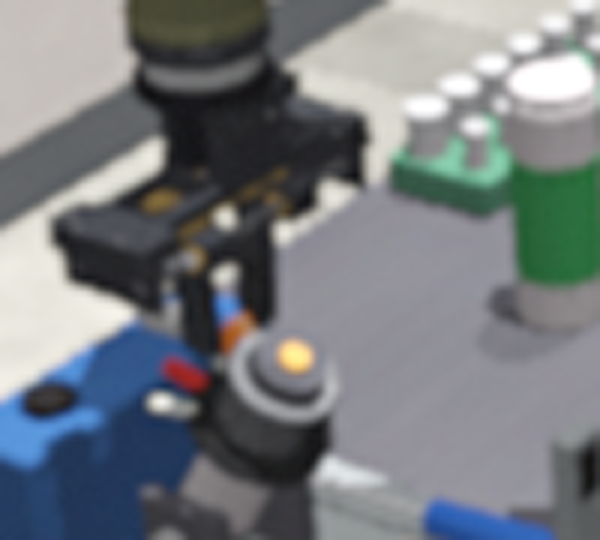

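The picture shows the orange tab (crop 237,333) between the two fingers, with no contact yet. I'll push it left.

```bash
python3 -m creep '[[168,0.001,0.005,0.001,0],[168,0.001,0.01,0.001,0],[168,0.001,0.014,0.001,0],[168,0.001,0.018,0.001,0],[168,0.001,0.021,0.001,0],[168,0.001,0.025,0.001,0],[168,0.001,0.025,0.001,0],[168,0.001,0.025,0.001,0]]'; python3 - <<'E'
from h import *
from plant import telemetry,imaging
s=telemetry.get_state()
t=T2(ST,[48,15.3,160])[0]; goto(s,t,90-1.63)
p=imaging.snapshot("side");im=p["image"]
cv2.imwrite("pics/f.png",cv2.resize(im[150:240,170:270],None,fx=6,fy=6,interpolation=cv2.INTER_CUBIC))
E
```

```text
clock: 5.15
tool_pos: [0.7024, 0.1483, 0.1603]
eef_rot: [0.014, 1.0, 0.001, -0.001]
contact_force: [0.4, -0.6, -0.2]
opening: 0.345
tcp [0.7024 0.1483 0.1603] yang 88.4 zdir [-0.001  0.001 -1.   ] shift [-0.0005 -0.001   0.0003] yaw -0.0 F [ 0.4 -0.6 -0.2] open 30.4 t 5.15 q [-0.13  0.92 -0.31  1.31  0.3   0.96  1.05]
```

View pics/f.png

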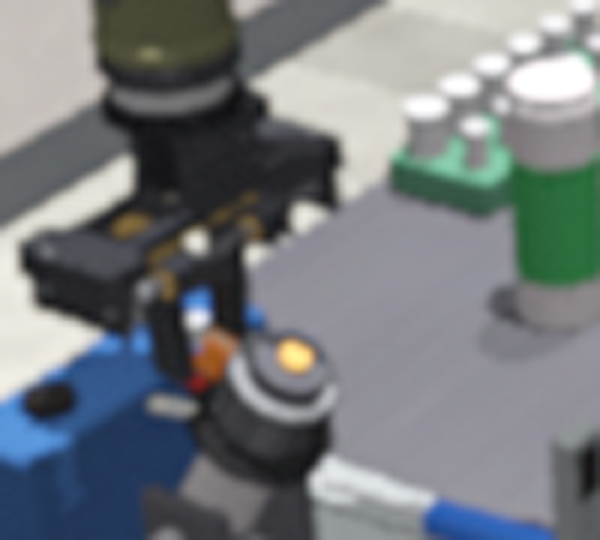

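```bash
python3 -m creep '[[150,0,-0.002,-0.01,0],[150,0,-0.002,-0.04,0],[150,0,-0.002,-0.07,0],[100,0,-0.002,-0.1,0],[50,0.02,-0.03,-0.1,10],[0,0.04,-0.08,-0.1,20],[0,0.06,-0.13,-0.1,30],[0,0.08,-0.18,-0.1,40],[0,0.1,-0.23,-0.1,50],[0,0.12,-0.28,-0.1,60]]' 40; python3 - <<'E'
from h import *
from plant import telemetry,imaging
s=telemetry.get_state()
t=T2(DR,[0,0,250])[0]; goto(s,t,-7.4)
for n in("top","side"):
    p=imaging.snapshot(n);im=p["image"]
    c=im[85:165,190:290] if n=="top" else im[150:240,170:270]
    cv2.imwrite(f"pics/g_{n}.png",cv2.resize(c,None,fx=6,fy=6,interpolation=cv2.INTER_CUBIC))
    for th in (-.25,.25): print(th,proj(p,T2(ST,barrel(48,th,12)))[0])
    for t in("tab_tip","red_mark"): print(n,t,[(round(d["score"],2),[round(float(x)) for x in d["location"]]) for d in imaging.place_of(p,t)])
E
```

```text
clock: 6.45
tool_pos: [0.5743, -0.1308, 0.2617]
eef_rot: [0.515, 0.857, 0.0, 0.001]
contact_force: [0.4, 0.1, 0.2]
opening: 1.0
tcp [ 0.5743 -0.1308  0.2617] yang 28.0 zdir [ 0.002  0.    -1.   ] shift [-0.1451 -0.1546  0.0116] yaw 35.37 F [0.4 0.1 0.2] open 88.0 t 6.45 q [ 0.19  0.61 -0.08  1.66  0.06  0.88  0.58]
-0.25 [236.75675975 120.7799693 ]
0.25 [227.83560709 120.69237489]
top tab_tip [(0.6, [119, 227]), (0.46, [194, 268])]
top red_mark [(0.92, [111, 230]), (0.53, [198, 210]), (0.37, [141, 232])]
-0.25 [209.26490597 201.45313898]
0.25 [204.44016068 204.55643106]
side tab_tip [(0.64, [205, 205]), (0.6, [178, 341]), (0.42, [202, 324])]
side red_mark [(0.2, [201, 324])]
```

View pics/g_side.png

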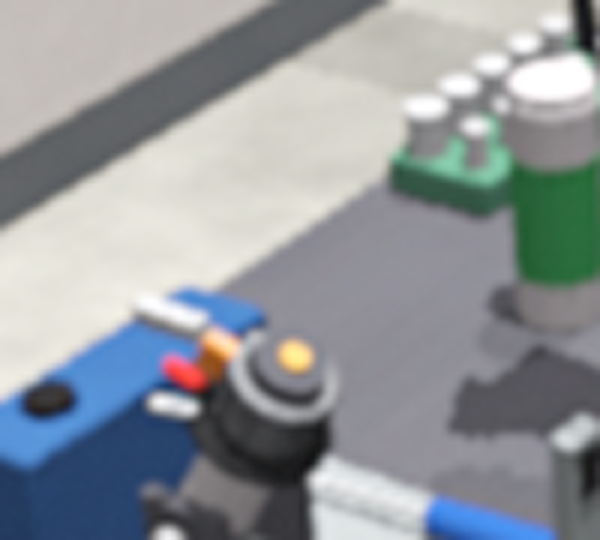

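View pics/g_top.png

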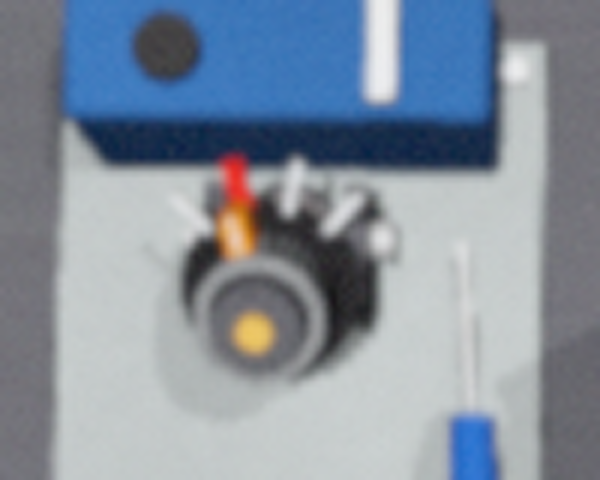

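The tab lies in line with the red mark in both views (top crop 236,228 against red 235,180), so the collar is at +0.25. Now the door.

```bash
python3 -m creep '[[0,-0.036,-0.039,0.0116,9],[0,-0.072,-0.077,0.0116,18],[0,-0.108,-0.115,0.0116,27],[0,-0.145,-0.1546,0.0116,35.4],[0,-0.145,-0.1546,0.0116,35.4],[0,-0.145,-0.1546,0.0116,35.4]]'; python3 - <<'E'
from h import *
from plant import telemetry,imaging
s=telemetry.get_state()
t=T2(DR,[0,0,144])[0]; goto(s,t,-7.4)
for n in("top","side"):
    p=imaging.snapshot(n);im=p["image"]
    c=im[160:230,340:460] if n=="top" else im[110:230,280:400]
    cv2.imwrite(f"pics/i_{n}.png",cv2.resize(c,None,fx=5,fy=5,interpolation=cv2.INTER_CUBIC))
    c=im[170:220,180:280] if n=="top" else im[210:300,200:290]
    cv2.imwrite(f"pics/j_{n}.png",cv2.resize(c,None,fx=6.5,fy=6.5,interpolation=cv2.INTER_CUBIC))
E
```

```text
clock: 7.5
tool_pos: [0.5089, -0.3282, 0.2489]
eef_rot: [0.748, 0.663, 0.001, -0.0]
contact_force: [0.4, 0.3, 0.2]
opening: 0.998
tcp [ 0.5089 -0.3282  0.2489] yang -6.9 zdir [ 0.001  0.002 -1.   ] shift [-0.0039 -0.0028  0.1049] yaw 0.51 F [0.4 0.3 0.2] open 87.8 t 7.5 q [ 0.45  0.65  0.08  1.62 -0.07  0.87  0.44]
```

View pics/i_side.png

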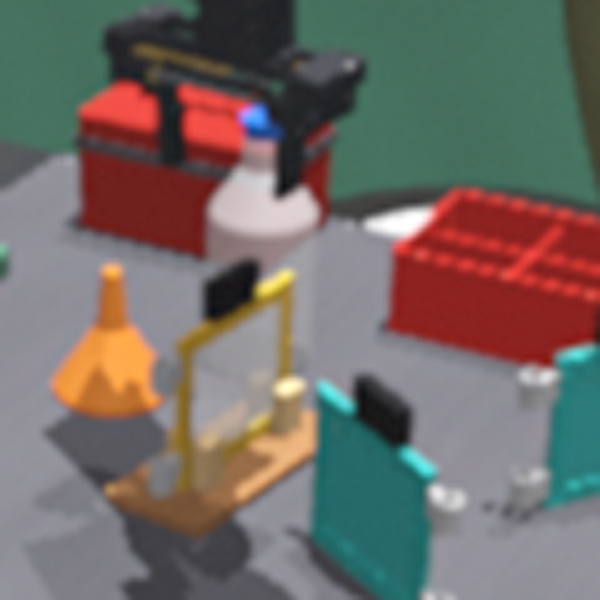

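View pics/i_top.png

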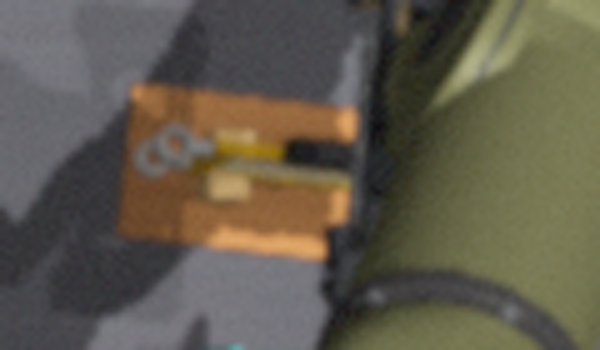

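View pics/j_side.png

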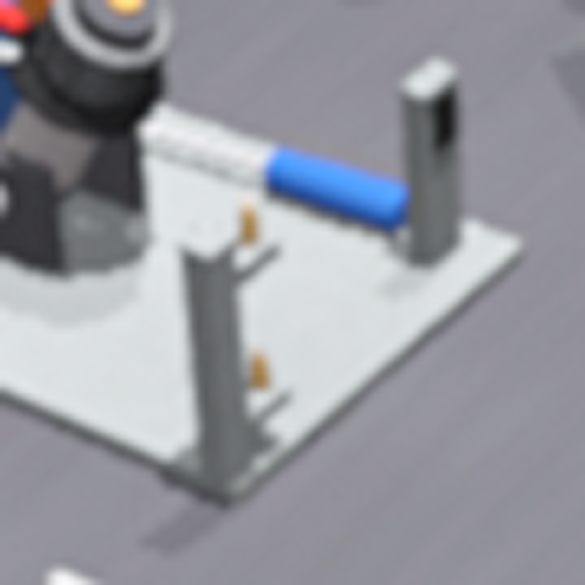

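View pics/j_top.png

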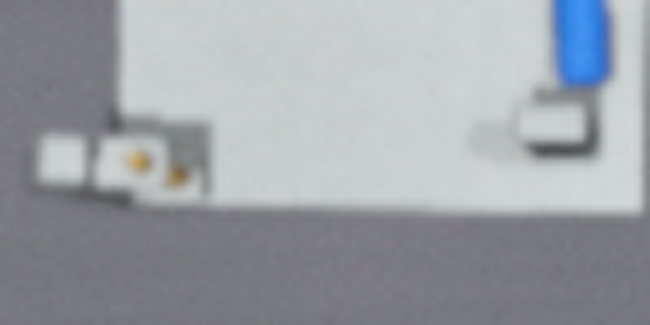

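```bash
python3 - <<'E'
from h import *
import pickle
p,s=pickle.load(open("cal.pkl","rb"))
def C(k,ox,oy): return lambda u,v:np.array([(u+.5)/k-.5+ox,(v+.5)/k-.5+oy])
a=C(6.5,180,170); b=C(6.5,200,210)
top=[(p,[-150,85,151],a(140,160)),(p,[-150,85,66],a(178,174)),(p,[-150,115,150],a(62,160)),(p,[-160,-120,12],a(641,213))]
sd=[(s,[-150,85,151],b(247,207)),(s,[-150,85,66],b(257,354)),(s,[-150,85,130],b(249,243)),(s,[-150,85,45],b(260,390)),(s,[-160,-120,12],b(521,243)),(s,[-150,115,150],b(212,240)),(s,[-160,120,12],b(228,499))]
for o in (top,sd,top+sd):
    q,e=fit(o,ST); print(q,"pin",T2(q,[-150,85,0])[0]); print(e.round(1).tolist())
print("ST pin",T2(ST,[-150,85,0])[0])
for X in ([-150,85,151],[-150,85,66],[-150,85,45],[-150,115,150]): print(X,proj(s,T2(ST,X))[0].round(1),proj(p,T2(ST,X))[0].round(1))
d=C(5,280,110); e_=C(5,340,160)
D=[(s,[0,-80,142],d(291,276)),(s,[0,65,142],d(181,343)),(s,[0,85,132],d(166,362)),(s,[0,85,47],d(165,460)),(p,[0,85,132],e_(177,143)),(p,[0,85,47],e_(152,155))]
q,e=fit(D,DR); print(q,e.round(1).tolist())
E
```

```text
[ 0.65413122  0.13279883 -0.03054616] pin [0.50679722 0.22234039 0.        ]
[[-0.5, -0.0], [-0.7, 0.2], [0.5, -0.2], [0.7, 0.0]]
[ 0.65281201  0.13889595 -0.02684038] pin [0.50514719 0.22789091 0.        ]
[[-0.2, 0.0], [0.1, 0.2], [-0.0, 0.3], [0.1, 0.1], [0.0, 0.0], [-1.1, 0.1], [1.2, -1.1]]
[ 0.65411657  0.13557806 -0.02884522] pin [0.50663048 0.22486888 0.        ]
[[-1.4, 0.1], [-1.6, 0.3], [-0.4, -0.1], [-0.2, -0.0], [0.0, -0.6], [0.3, -0.4], [0.2, -0.4], [0.3, -0.6], [0.2, -0.5], [-0.9, -0.5], [1.4, -1.8]]
ST pin [0.50697416 0.22252515 0.        ]
[-150, 85, 151] [238.  240.4] [200.6 194.1]
[-150, 85, 66] [239.8 263.2] [206.2 196.5]
[-150, 85, 45] [240.2 268.6] [207.5 197. ]
[-150, 115, 150] [231.7 245.6] [189.5 194. ]
[ 0.50474732 -0.33102902 -0.13852642] [[0.3, -0.8], [-0.2, -0.7], [-0.5, -0.1], [-0.5, 0.2], [-0.4, 0.3], [0.5, 0.6]]
```

```bash
python3 - <<'E'
from h import *
from plant import telemetry,imaging
for i in range(2):
    s=telemetry.get_state()
    t=T2([.5053,-.3313,-.134],[0,0,145])[0]; goto(s,t,-7.6)
E
```

```text
tcp [ 0.5091 -0.3275  0.249 ] yang -6.8 zdir [ 0.001  0.002 -1.   ] shift [-0.0044 -0.0034  0.104 ] yaw 0.78 F [-0.2  0.2  0.4] open 88.3 t 7.6 q [ 0.45  0.65  0.08  1.62 -0.07  0.87  0.44]
tcp [ 0.5091 -0.3275  0.249 ] yang -6.8 zdir [ 0.001  0.002 -1.   ] shift [-0.0044 -0.0034  0.104 ] yaw 0.78 F [-0.2  0.2  0.4] open 88.3 t 7.6 q [ 0.45  0.65  0.08  1.62 -0.07  0.87  0.44]
```

```bash
python3 -m creep '[[0,-0.0044,-0.0034,0.02,0.8],[0,-0.0044,-0.0034,0.05,0.8],[0,-0.0044,-0.0034,0.08,0.8],[0,-0.0044,-0.0034,0.095,0.8],[0,-0.0044,-0.0034,0.104,0.8],[0,-0.0044,-0.0034,0.104,0.8]]'; python3 - <<'E'
from h import *
from plant import telemetry,imaging
s=telemetry.get_state()
t=T2([.5053,-.3313,-.134],[0,0,145])[0]; goto(s,t,-7.6)
p=imaging.snapshot("side");im=p["image"]
cv2.imwrite("pics/k.png",cv2.resize(im[110:230,280:400],None,fx=5,fy=5,interpolation=cv2.INTER_CUBIC))
E
```

```text
clock: 8.35
tool_pos: [0.5039, -0.3338, 0.1451]
eef_rot: [0.754, 0.657, 0.0, -0.0]
contact_force: [-0.5, 1.2, 0.3]
opening: 0.998
tcp [ 0.5039 -0.3338  0.1451] yang -7.9 zdir [ 0.  0. -1.] shift [0.0027 0.001  0.0001] yaw -0.25 F [-0.5  1.2  0.3] open 87.8 t 8.35 q [ 0.47  0.78  0.07  1.72 -0.08  0.64  0.45]
```

View pics/k.png

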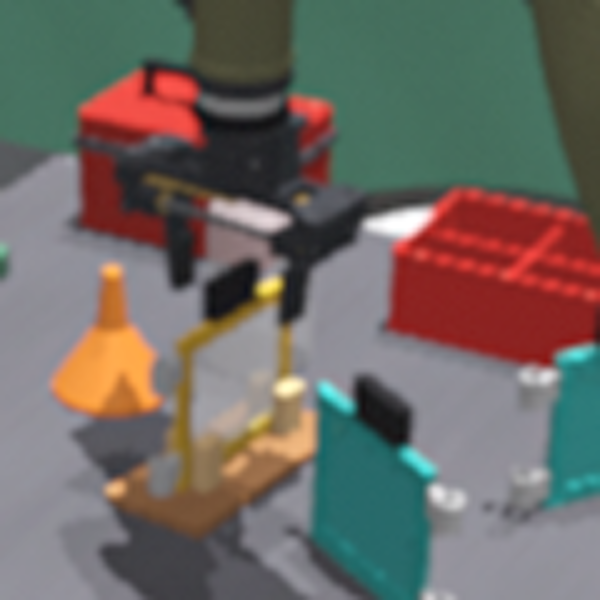

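```bash
python3 -m creep '[[120,0.002,0.001,0,0],[220,0.002,0.001,0,0],[255,0.002,0.001,0,0],[255,0.002,0.001,0,0],[255,0.002,0.001,0,0],[255,0.002,0.001,0,0]]' 40; python3 - <<'E'
from h import *
from plant import telemetry,imaging
s=telemetry.get_state()
t=T2([.5053,-.3313,-.134],[0,0,145])[0]; goto(s,t,-7.6)
p=imaging.snapshot("side");im=p["image"]
cv2.imwrite("pics/l.png",cv2.resize(im[110:230,280:400],None,fx=5,fy=5,interpolation=cv2.INTER_CUBIC))
E
```

```text
clock: 9.15
tool_pos: [0.5048, -0.3323, 0.1451]
eef_rot: [0.754, 0.657, 0.0, -0.0]
contact_force: [0.7, 0.1, -0.2]
opening: 0.34
tcp [ 0.5048 -0.3323  0.1451] yang -7.9 zdir [-0.  0. -1.] shift [0.0011 0.0004 0.0001] yaw -0.3 F [ 0.7  0.1 -0.2] open 29.9 t 9.15 q [ 0.47  0.78  0.07  1.72 -0.08  0.64  0.44]
```

View pics/l.png

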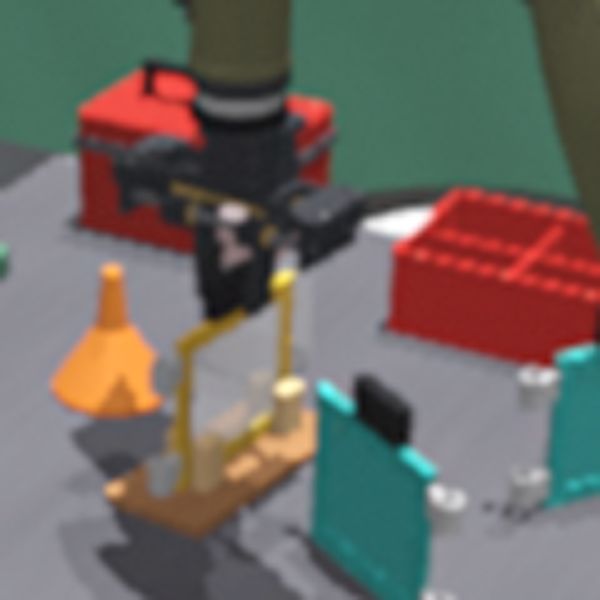

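Still closing (30 mm); I'll give the fingers more time.

```bash
python3 -m creep '[[255,0,0,0,0],[255,0,0,0,0],[255,0,0,0,0],[255,0,0,0,0],[255,0,0,0,0]]' 45; python3 - <<'E'
from h import *
from plant import telemetry,imaging
s=telemetry.get_state()
t=T2([.5053,-.3313,-.134],[0,0,145])[0]; goto(s,t,-7.6)
E
```

```text
clock: 9.82
tool_pos: [0.505, -0.3323, 0.1451]
eef_rot: [0.754, 0.657, 0.0, 0.0]
contact_force: [0.7, -1.2, -1.1]
opening: 0.151
tcp [ 0.505  -0.3323  0.1451] yang -7.9 zdir [ 0.  0. -1.] shift [0.001  0.0002 0.0001] yaw -0.3 F [ 0.7 -1.2 -1.1] open 13.3 t 9.82 q [ 0.47  0.78  0.07  1.72 -0.08  0.64  0.44]
```

```bash
python3 -m creep '[[255,0,0,-0.005,0],[255,0,0,-0.015,0],[255,0,0,-0.03,0],[255,0,0,-0.045,0],[255,0,0,-0.06,0],[255,0,0,-0.075,0],[255,0,0,-0.09,0],[255,0,0,-0.1,0],[255,0,0,-0.1,0]]'; python3 - <<'E'
from h import *
from plant import telemetry,imaging
s=telemetry.get_state()
t=T2(ST,[-150,0,0])[0]; t[2]=.245; goto(s,t,-1.63)
p=imaging.snapshot("side");im=p["image"]
cv2.imwrite("pics/m.png",cv2.resize(im[80:230,260:410],None,fx=4,fy=4,interpolation=cv2.INTER_CUBIC))
E
```

```text
clock: 10.95
tool_pos: [0.5053, -0.3326, 0.2459]
eef_rot: [0.754, 0.657, 0.0, 0.001]
contact_force: [-0.2, -0.0, -4.8]
opening: 0.152
tcp [ 0.5053 -0.3326  0.2459] yang -7.9 zdir [ 0.001 -0.001 -1.   ] shift [ 0.4656 -0.0653  0.0006] yaw -6.27 F [-0.2 -0.  -4.8] open 13.4 t 10.95 q [ 0.46  0.65  0.09  1.63 -0.07  0.86  0.43]
```

View pics/m.png

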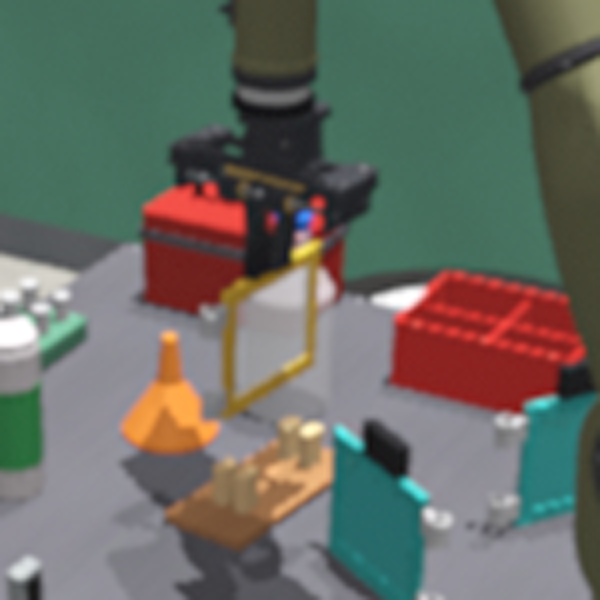

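```bash
python3 -m creep '[[255,0.02,-0.003,0,-1],[255,0.06,-0.008,0,-2],[255,0.1,-0.014,0,-3],[255,0.14,-0.019,0,-4],[255,0.18,-0.025,0,-5],[255,0.22,-0.03,0,-6],[255,0.25,-0.045,0,-6.3],[255,0.29,-0.06,0,-6.3],[255,0.33,-0.075,0,-6.3],[255,0.36,-0.09,0,-6.3]]'; python3 - <<'E'
from h import *
from plant import telemetry,imaging
S2=[.65412,.13558,-.0288]
s=telemetry.get_state()
t=T2(S2,[-220,0,0])[0]; t[2]=.205; goto(s,t,-1.65)
E
```

```text
clock: 12.25
tool_pos: [0.4636, 0.0401, 0.2448]
eef_rot: [0.716, 0.699, 0.0, -0.001]
contact_force: [0.2, 0.2, -3.4]
opening: 0.151
tcp [0.4636 0.0401 0.2448] yang -1.4 zdir [-0.001  0.001 -1.   ] shift [ 0.1011 -0.0318  0.04  ] yaw 0.27 F [ 0.2  0.2 -3.4] open 13.3 t 12.25 q [-0.25  0.48  0.09  2.03 -0.08  0.64 -0.13]
```

```bash
python3 -m creep '[[255,0.02,-0.015,0.005,0],[255,0.05,-0.032,0.015,0],[255,0.075,-0.032,0.03,0],[255,0.095,-0.032,0.037,0],[255,0.1,-0.032,0.037,0],[255,0.1,-0.032,0.037,0]]'; python3 - <<'E'
from h import *
from plant import telemetry,imaging
S2=[.65412,.13558,-.0288]
s=telemetry.get_state()
t=T2(S2,[-220,0,0])[0]; t[2]=.205; goto(s,t,-1.65)
for n in("top","side"):
    p=imaging.snapshot(n);im=p["image"]
    c=im[170:245,170:290] if n=="top" else im[190:300,200:320]
    cv2.imwrite(f"pics/n_{n}.png",cv2.resize(c,None,fx=5,fy=5,interpolation=cv2.INTER_CUBIC))
E
```

```text
clock: 13.0
tool_pos: [0.4355, 0.1376, 0.2082]
eef_rot: [0.717, 0.698, -0.0, -0.0]
contact_force: [0.1, -0.8, -3.4]
opening: 0.152
tcp [0.4355 0.1376 0.2082] yang -1.5 zdir [-0. -0. -1.] shift [ 0.0042 -0.0014  0.0032] yaw 0.11 F [ 0.1 -0.8 -3.4] open 13.4 t 13.0 q [-0.47  0.53  0.1   2.1  -0.1   0.52 -0.32]
```

View pics/n_side.png

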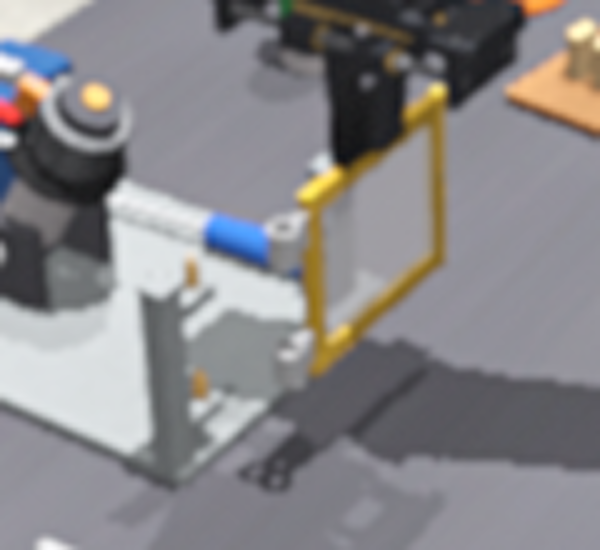

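View pics/n_top.png

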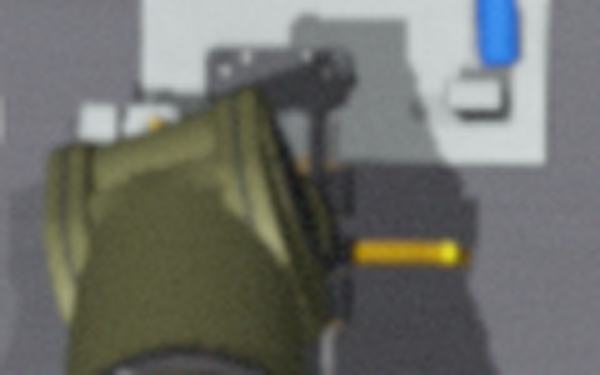

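```bash
python3 - <<'E'
from h import *
from plant import telemetry,imaging
s=telemetry.get_state(); print(s["tool_pos"],s["clock"])
import pickle
p=imaging.snapshot("top");q=imaging.snapshot("side")
cv2.imwrite("pics/o_side.png",cv2.resize(q["image"][200:270,240:295],None,fx=8.5,fy=8.5,interpolation=cv2.INTER_CUBIC))
cv2.imwrite("pics/o_top.png",cv2.resize(p["image"][180:240,225:285],None,fx=9,fy=9,interpolation=cv2.INTER_CUBIC))
E
```

```text
[0.43585839 0.13664556 0.20841281] 13.1
```

View pics/o_side.png

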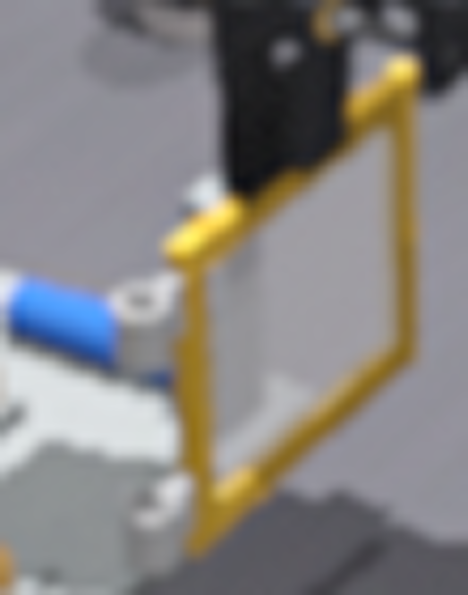

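View pics/o_top.png

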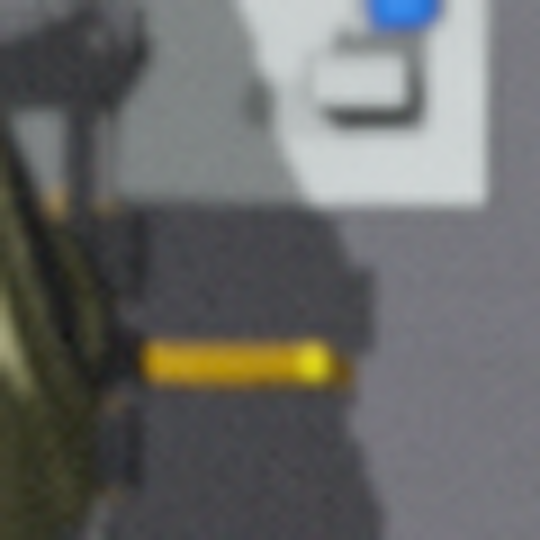

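```bash
python3 - <<'E'
from h import *
import pickle
p,s=pickle.load(open("cal.pkl","rb"))
def C(k,ox,oy): return lambda u,v:np.array([(u+.5)/k-.5+ox,(v+.5)/k-.5+oy])
a=C(8.5,240,200); b=C(9,225,180)
O=[([0,85,120],a(141,298)),([0,85,35],a(158,498)),([0,-80,130],a(407,66)),([0,65,130],a(180,250)),([0,-80,0],a(408,360)),([0,65,0],a(203,548))]
def door(q,X):
    x,y,z,w,rl=q; return (Ro.from_euler('z',w)*Ro.from_euler('x',rl)).apply(np.array(X)/1000.)+[x,y,z]
def f(q,fr): 
    return np.concatenate([(proj(s,door(q,X))[0]-uv) for X,uv in O]+[fr])
for nm,fr in (("z fixed",lambda q:[1e4*(q[2]-.0754),100*q[4]]),("free",lambda q:[50*q[4]])):
    r=least_squares(lambda q:f(q,fr(q)),[.435,.137,.075,-.03,0],loss='soft_l1',x_scale=[.01,.01,.01,.1,.1]).x
    print(nm,r.round(4),f(r,[]).reshape(-1,2).round(1).tolist(), "knuckle",door(r,[0,85,10]).round(4))
print("tcp",.4359,.1366,"pin side .5051 .2279; pin top .5068 .2223")
for z in(.2054,): print("top free end",back(p,b(330,363),z)," expect at y=-80")
E
```

```text
z fixed [ 0.4349  0.1377  0.0754 -0.0111  0.0017] [[0.6, 0.2], [-0.1, 0.4], [-0.0, -0.4], [-0.1, -0.3], [0.4, -0.5], [-1.1, 0.5]] knuckle [0.4359 0.2227 0.0855]
free [ 0.4465  0.121   0.0613 -0.0178  0.0021] [[0.7, 0.2], [-0.0, 0.1], [-0.1, 0.2], [-0.1, -0.2], [0.3, -0.5], [-1.0, 0.1]] knuckle [0.4481 0.2059 0.0715]
tcp 0.4359 0.1366 pin side .5051 .2279; pin top .5068 .2223
top free end [0.43357219 0.05590801 0.2054    ]  expect at y=-80
```

```bash
python3 - <<'E'
from h import *
import pickle
p,s=pickle.load(open("cal.pkl","rb"))
def C(k,ox,oy): return lambda u,v:np.array([(u+.5)/k-.5+ox,(v+.5)/k-.5+oy])
a=C(6.5,180,170); b=C(6.5,200,210)
for n,X in (("top hi tip",back(p,a(140,160),.151)),("top lo tip",back(p,a(178,174),.066)),("top post",back(p,a(62,160),.150)),
 ("side hi tip",back(s,b(247,207),.151)),("side lo tip",back(s,b(257,354),.066)),("side post",back(s,b(212,240),.15)),("side corner FR",back(s,b(521,243),.012)),("top corner FR",back(p,a(641,213),.012)),("side corner FL",back(s,b(228,499),.012))): print(n,X.round(4))
# triangulate hi tip
for A,B,z in((a(140,160),b(247,207),.151),(a(178,174),b(257,354),.066)):
    P=[m["camera_matrix"]@np.c_[m["R"],m["t"]] for m in(p,s)]
    X=cv2.triangulatePoints(P[0],P[1],A,B).ravel(); print("tri",X[:3]/X[3],z)
# triangulate door free top corner
A=C(9,225,180)(330,363);B=C(8.5,240,200)(407,66);X=cv2.triangulatePoints(P[0],P[1],A,B).ravel();print("free top corner",X[:3]/X[3])
E
```

```text
top hi tip [0.5067 0.221  0.151 ]
top lo tip [0.5073 0.2204 0.066 ]
top post [0.5073 0.2537 0.15  ]
side hi tip [0.5048 0.2275 0.151 ]
side lo tip [0.5061 0.2272 0.066 ]
side post [0.5036 0.2557 0.15  ]
side corner FR [0.4898 0.0231 0.012 ]
top corner FR [0.4906 0.0198 0.012 ]
side corner FL [0.4962 0.2692 0.012 ]
tri [0.50781269 0.22233254 0.1467481 ] 0.151
tri [0.50871828 0.22190189 0.06134754] 0.066
free top corner [0.43409028 0.05634157 0.20307354]
```

```bash
python3 -m creep '[[255,0.001,0.01,0,0],[255,0.002,0.02,0,0.1],[255,0.002,0.03,0,0.1],[255,0.002,0.04,0,0.1],[255,0.002,0.044,0,0.1],[255,0.002,0.044,0,0.1],[255,0.002,0.044,0,0.1]]'; python3 - <<'E'
from h import *
from plant import telemetry,imaging
s=telemetry.get_state(); print(s["tool_pos"],s["contact_force"])
p=imaging.snapshot("top");q=imaging.snapshot("side")
cv2.imwrite("pics/p_side.png",cv2.resize(q["image"][205:280,220:285],None,fx=8,fy=8,interpolation=cv2.INTER_CUBIC))
cv2.imwrite("pics/p_top.png",cv2.resize(p["image"][170:230,180:280],None,fx=7,fy=7,interpolation=cv2.INTER_CUBIC))
E
```

```text
clock: 14.08
tool_pos: [0.4795, 0.1383, 0.208]
eef_rot: [0.717, 0.697, -0.0, -0.0]
contact_force: [0.2, 0.0, -3.2]
opening: 0.156
[0.47946566 0.13825512 0.20801578] [ 0.21298069  0.04511466 -3.18518942]
```

View pics/p_side.png

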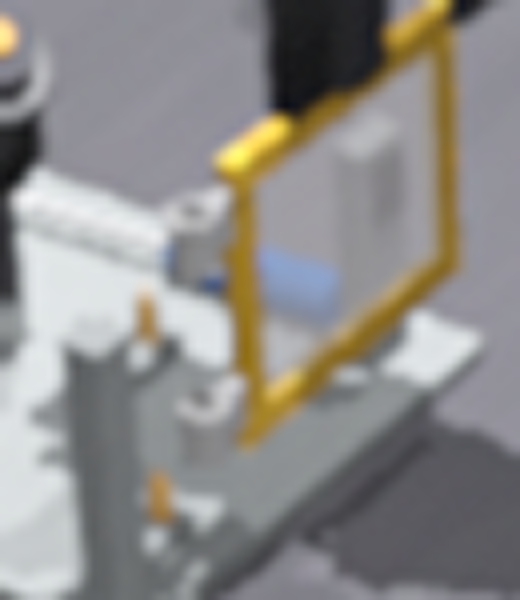

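View pics/p_top.png

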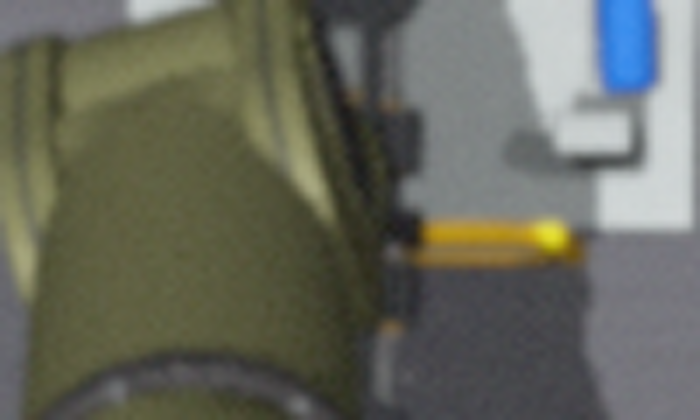

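```bash
python3 -m creep '[[255,0,0.006,0,0],[255,0,0.012,0,0.1],[255,0,0.018,0,0.1],[255,0,0.023,0,0.1],[255,0,0.025,0,0.1],[255,0,0.025,0,0.1],[255,0,0.025,0,0.1]]'; python3 - <<'E'
from h import *
from plant import telemetry,imaging
s=telemetry.get_state(); print(s["tool_pos"],s["contact_force"],s["moment"])
p=imaging.snapshot("top");q=imaging.snapshot("side")
cv2.imwrite("pics/q_side.png",cv2.resize(q["image"][205:280,220:285],None,fx=8,fy=8,interpolation=cv2.INTER_CUBIC))
cv2.imwrite("pics/q_top.png",cv2.resize(p["image"][170:230,180:280],None,fx=7,fy=7,interpolation=cv2.INTER_CUBIC))
E
```

```text
clock: 15.05
tool_pos: [0.5047, 0.1375, 0.2081]
eef_rot: [0.718, 0.696, -0.0, -0.0]
contact_force: [0.3, -0.5, -4.2]
opening: 0.153
[0.5047264  0.13754183 0.2080665 ] [ 0.30162818 -0.52496616 -4.22635552] [-0.05777859  0.0540079  -0.03708445]
```

View pics/q_side.png

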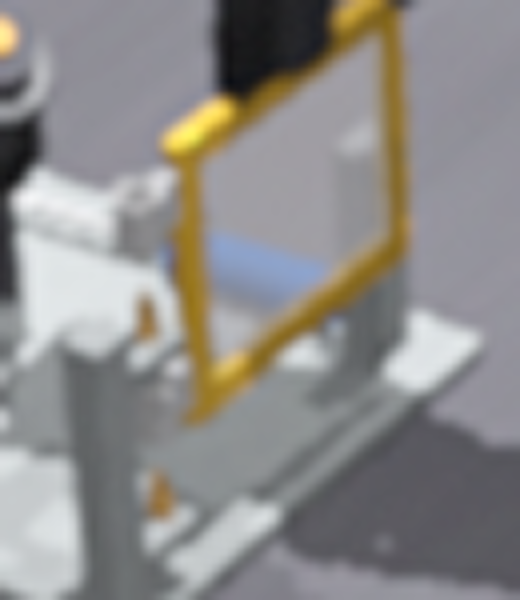

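View pics/q_top.png

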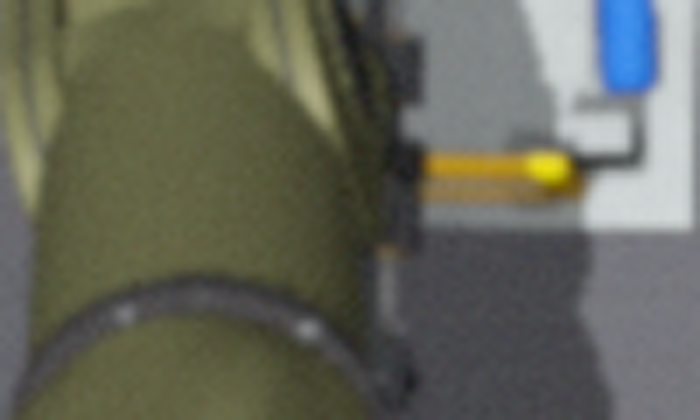

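```bash
python3 - <<'E'
from h import *
from plant import imaging
q=imaging.snapshot("side")
c=np.mean([imaging.snapshot("side")["image"].astype(float) for _ in range(4)],0).astype(np.uint8)
cv2.imwrite("pics/r1.png",cv2.resize(c[222:252,228:250],None,fx=20,fy=20,interpolation=cv2.INTER_CUBIC))
cv2.imwrite("pics/r2.png",cv2.resize(c[243:275,228:255],None,fx=18,fy=18,interpolation=cv2.INTER_CUBIC))
P=lambda z:proj(q,[.5069,.2225,z])[0]
print([P(z).round(2) for z in(.045,.066,.085,.11,.13,.151,.17,.195)])
print("d/dx",proj(q,[.5169,.2225,.15])[0]-P(.15),"d/dy",proj(q,[.5069,.2325,.15])[0]-P(.15))
E
```

```text
[array([240.23, 268.59]), array([239.8 , 263.16]), array([239.41, 258.19]), array([238.89, 251.55]), array([238.46, 246.15]), array([238.01, 240.41]), array([237.6 , 235.14]), array([237.04, 228.11])]
d/dx [-2.67310397 -0.96132801] d/dy [-2.00521283  1.63734842]
```

View pics/r1.png

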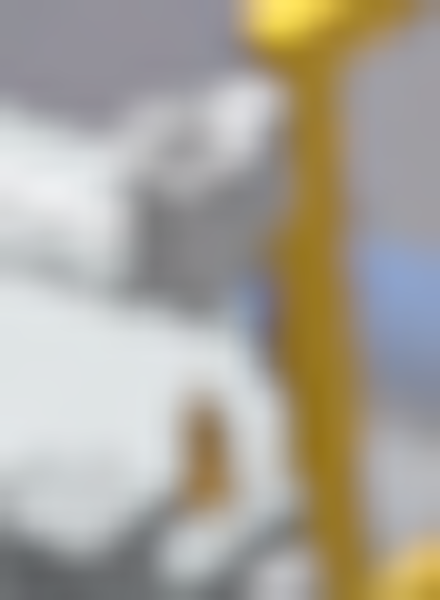

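View pics/r2.png

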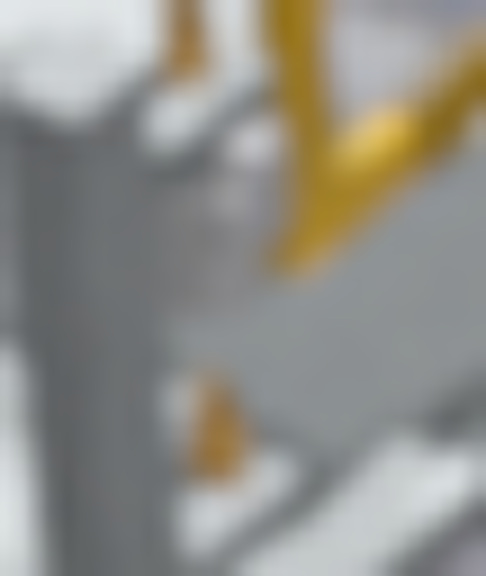

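Each knuckle sits in line with its pin in the side view: high knuckle axis col ≈237, pin col ≈237.8, with the same row bias. I'll lower it in small steps and watch the force.

```bash
python3 -m creep '[[255,0,0,0.004,0],[255,0,0,0.008,0],[255,0,0,0.012,0],[255,0,0,0.015,0],[255,0,0,0.017,0],[255,0,0,0.019,0],[255,0,0,0.021,0],[255,0,0,0.021,0]]'; python3 - <<'E'
from plant import telemetry
s=telemetry.get_state(); print(s["contact_force"],s["moment"])
E
```

```text
clock: 16.4
tool_pos: [0.5049, 0.1375, 0.187]
eef_rot: [0.718, 0.696, -0.0, -0.0]
contact_force: [-0.1, -0.5, -4.3]
opening: 0.156
[-0.14466431 -0.51814615 -4.29544106] [-0.08275835  0.06895421  0.02095709]
```

```bash
python3 -m creep '[[255,0,0,0.001,0],[255,0,0,0.002,0],[255,0,0,0.003,0],[255,0,0,0.004,0],[255,0,0,0.005,0],[255,0,0,0.005,0]]'; python3 - <<'E'
from h import *
from plant import telemetry,imaging
s=telemetry.get_state(); print(s["contact_force"],s["moment"])
q=imaging.snapshot("side")
cv2.imwrite("pics/s.png",cv2.resize(q["image"][205:280,220:285],None,fx=8,fy=8,interpolation=cv2.INTER_CUBIC))
E
```

```text
clock: 17.15
tool_pos: [0.5049, 0.1376, 0.182]
eef_rot: [0.718, 0.696, -0.0, -0.0]
contact_force: [-0.6, -0.1, -4.0]
opening: 0.151
[-0.57453834 -0.07185025 -3.96063523] [-0.11348466  0.03870826 -0.00458414]
```

View pics/s.png

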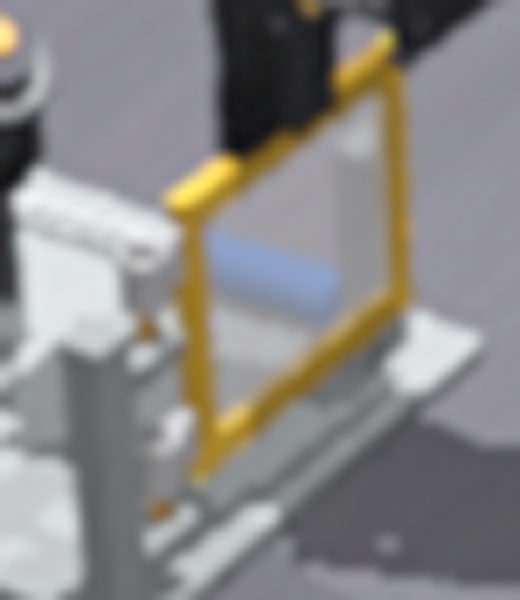

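Both pins are visibly entering the knuckles with no contact force. I'll keep lowering.

```bash
python3 -m creep '[[255,0,0,0.0015,0],[255,0,0,0.003,0],[255,0,0,0.0045,0],[255,0,0,0.006,0],[255,0,0,0.0075,0],[255,0,0,0.009,0],[255,0,0,0.010,0],[255,0,0,0.010,0]]'; python3 - <<'E'
from plant import telemetry
s=telemetry.get_state(); print(s["contact_force"],s["moment"])
E
```

```text
clock: 18.2
tool_pos: [0.505, 0.1375, 0.172]
eef_rot: [0.718, 0.696, -0.0, -0.0]
contact_force: [-0.4, -0.7, -3.7]
opening: 0.155
[-0.40781277 -0.67778692 -3.69340755] [-0.12717084  0.02686079  0.03208718]
```

```bash
python3 -m creep '[[255,0,0,0.001,0],[255,0,0,0.002,0],[255,0,0,0.003,0],[255,0,0,0.003,0]]'; python3 -m creep '[[255,0,0,0.0005,0],[255,0,0,0.001,0],[255,0,0,0.001,0]]';  python3 -m creep '[[255,0,0,0.0005,0],[255,0,0,0.001,0],[255,0,0,0.001,0]]'; python3 - <<'E'
from h import *
from plant import telemetry,imaging
s=telemetry.get_state(); print(s["contact_force"],s["moment"])
q=imaging.snapshot("side")
cv2.imwrite("pics/t.png",cv2.resize(q["image"][205:280,220:285],None,fx=8,fy=8,interpolation=cv2.INTER_CUBIC))
E
```

```text
clock: 18.7
tool_pos: [0.5049, 0.1375, 0.169]
eef_rot: [0.718, 0.696, -0.0, -0.0]
contact_force: [-0.1, 1.0, -4.3]
opening: 0.15
clock: 19.08
tool_pos: [0.505, 0.1376, 0.1681]
eef_rot: [0.718, 0.696, 0.0, -0.0]
contact_force: [-0.3, 0.6, -3.8]
opening: 0.156
clock: 19.45
tool_pos: [0.5052, 0.1373, 0.1675]
eef_rot: [0.718, 0.696, 0.0, 0.0]
contact_force: [-1.4, -1.5, 2.1]
opening: 0.161
[-1.36307314 -1.53489473  2.10049011] [-0.15346636  0.24784943  0.00634213]
```

View pics/t.png

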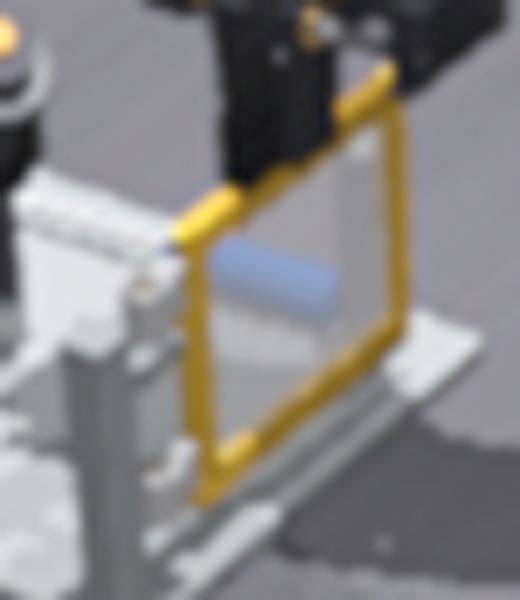

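The door touched down at the expected height (TCP 0.1675) with a light load. I'll release it gently.

```bash
python3 -m creep '[[255,0,0,0,0],[255,0,0,0,0]]' 5;  python3 -m creep '[[205,0,0,0,0],[190,0,0,0,0],[170,0,0,0,0],[140,0,0,0,0],[110,0,0,0,0],[90,0,0,0,0],[90,0,0,0,0]]'; python3 - <<'E'
from h import *
from plant import telemetry,imaging
s=telemetry.get_state(); print(s["contact_force"],s["moment"])
q=imaging.snapshot("side")
cv2.imwrite("pics/u.png",cv2.resize(q["image"][205:280,220:285],None,fx=8,fy=8,interpolation=cv2.INTER_CUBIC))
E
```

```text
clock: 19.75
tool_pos: [0.5051, 0.1374, 0.167]
eef_rot: [0.718, 0.696, 0.0, 0.0]
contact_force: [-0.0, -2.0, -1.2]
opening: 0.157
clock: 20.62
tool_pos: [0.505, 0.1375, 0.1671]
eef_rot: [0.718, 0.696, 0.0, -0.0]
contact_force: [0.3, -0.4, 0.5]
opening: 0.646
[ 0.33271982 -0.4120937   0.47688968] [-0.11211312  0.03790141 -0.04328851]
```

View pics/u.png

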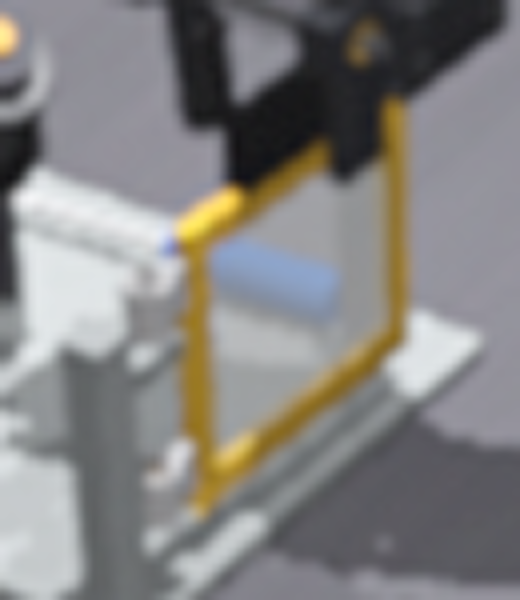

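```bash
python3 -m creep '[[90,0,0,-0.01,0],[60,0,0,-0.03,0],[30,0,0,-0.06,0],[0,0,0,-0.09,0],[0,0,0,-0.12,0],[0,-0.04,-0.02,-0.12,0],[0,-0.1,-0.02,-0.12,0],[0,-0.16,-0.02,-0.12,0],[0,-0.22,-0.02,-0.12,0],[0,-0.28,-0.02,-0.12,0]]'; python3 - <<'E'
from h import *
from plant import telemetry,imaging
for n in("top","side"):
    q=imaging.snapshot(n); cv2.imwrite(f"pics/v_{n}.png",q["image"])
    c=q["image"][165:235,180:280] if n=="top" else q["image"][205:285,220:290]
    cv2.imwrite(f"pics/w_{n}.png",cv2.resize(c,None,fx=7.4,fy=7.4,interpolation=cv2.INTER_CUBIC))
    S2=[.65412,.13558,-.0288]
    print(n,"expect hung: knuckle hi top",proj(q,T2(ST,[-150,85,155]))[0],"lo top",proj(q,T2(ST,[-150,85,70]))[0],"free top",proj(q,T2(ST,[-150,-80,165]))[0],"hinge-side bottom corner",proj(q,T2(ST,[-150,65,35]))[0],"free bottom",proj(q,T2(ST,[-150,-80,35]))[0])
E
```

```text
clock: 21.92
tool_pos: [0.4761, -0.1436, 0.288]
eef_rot: [0.718, 0.696, 0.0, 0.0]
contact_force: [0.4, 0.2, 0.1]
opening: 0.998
top expect hung: knuckle hi top [200.28255232 193.98325026] lo top [205.96811346 196.36794436] free top [261.45531051 194.48612486] hinge-side bottom corner [214.97917785 197.36303393] free bottom [264.78323505 198.01619763]
side expect hung: knuckle hi top [237.89992696 239.30378256] lo top [239.69855061 262.11907087] free top [269.58412549 212.18077857] hinge-side bottom corner [244.34161395 267.82119872] free bottom [270.8756473 245.3604065]
```

View pics/w_side.png

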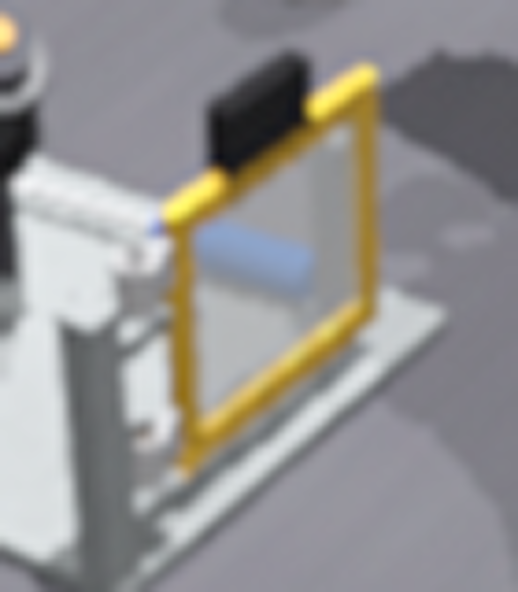

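View pics/w_top.png

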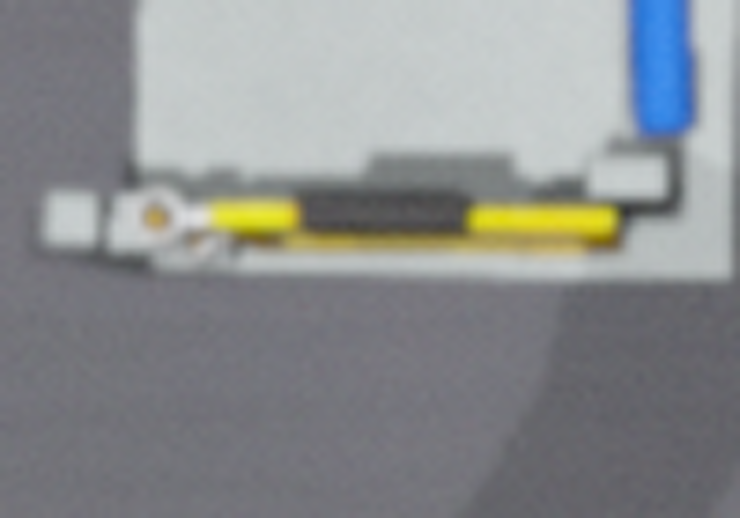

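View pics/v_top.png

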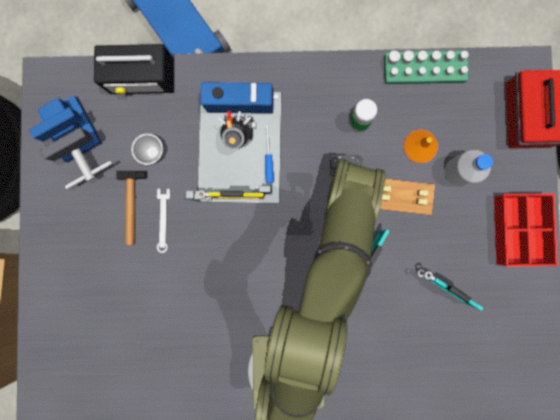

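```bash
python3 -m creep '[[0,0,0,0,0],[0,0,0,0,0],[0,0,0,0,0],[0,0,0,0,0]]'; python3 - <<'E'
from h import *
from plant import telemetry,imaging
a=imaging.snapshot("top")["image"]; b=imaging.snapshot("side")["image"]
o=np.hstack([cv2.resize(a[90:210,185:285],(390,468),interpolation=cv2.INTER_CUBIC),cv2.resize(b[190:280,185:285],(400,468),interpolation=cv2.INTER_CUBIC)])
cv2.imwrite("pics/x.png",o)
E
```

```text
clock: 22.52
tool_pos: [0.4764, -0.1407, 0.2871]
eef_rot: [0.717, 0.697, 0.0, -0.0]
contact_force: [0.3, 0.9, 0.1]
opening: 1.001
```

View pics/x.png

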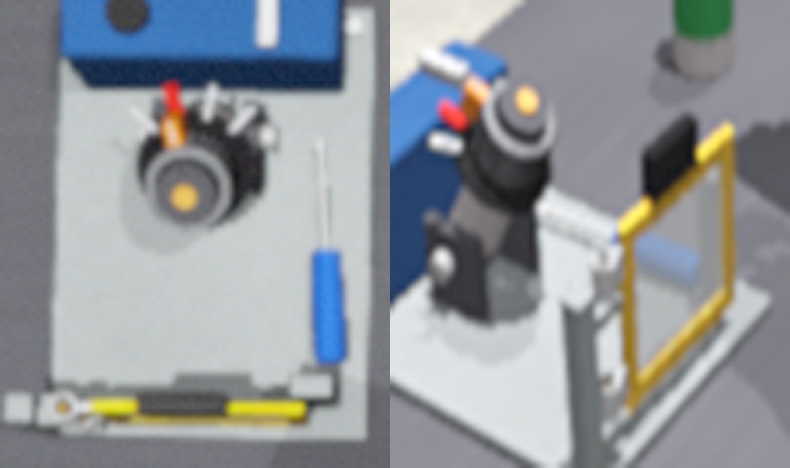

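The tab is in line with the red mark (top panel 173,130 against red 172,97). The door hangs on both pins, closed and in front of the stop, and nothing has moved since release. Handing in.

```bash
python3 -c "
from plant import r
print(r.finish_job())"
```

```text
the job is handed in; nothing more can be done
None
```

The collar is at the red mark and the guard door is hung closed on both hinge pins. I handed the job in at about 22.6 s of the 69 s allowed.

- **Collar:** moves can only turn the tool about its own axis, so I couldn't tilt it to grip the collar along the barrel. Instead I put the open fingers on either side of the orange tab and pushed it from −0.25 past the midpoint. It snapped to +0.25, and the final pictures from both cameras show the tab in line with the red mark.
- **Door:** I gripped the yellow-framed clear door by its handle and lifted it out of the rack. I brought it in from the front about 40 mm above its hung height, then lowered it in steps of a few millimetres or less. No force showed until it touched down at about the expected height, with a light load of about 6 N. I then eased the grip, opened the fingers and backed off.
- **Last checks:** both knuckles are on their pins, and the free edge is about 1–2 pixels from its closed position. The door had not moved in a second pair of pictures 0.6 s later. In the last full top view the other things on the bench look unmoved, except that the arm partly hides one teal look-alike door there. The gripper is empty and touching nothing.
- **Disagreement:** the two cameras differed by about 4–5 mm on the pins' sideways position. I settled this by comparing each knuckle with its pin in the same picture before lowering.

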